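# Swap the anvils in the hardness tester's locking rack

### The arm

A 7-joint arm with a two-finger parallel gripper is mounted at the origin on the work surface. World frame = base frame: x ahead of the robot, y to its left, z up, the work surface at z = 0. Lengths are in m, angles in rad, forces in N, time in s.
With the tool pointing down it reaches from about 0.4 to 0.85 m from the base axis. Payload 10.4 kg.
Tool frame: the origin (TCP) lies on the centre line of the jaws, within the pads' length; the fingertips stand manip.tcp_to_tips ahead of it and the grasp point (between the pads) lies 11 mm behind it (manip.tcp_to_tips is the distance from the TCP to the fingertips, in m); z points along the fingers, y is the line along which they close (so a half turn about z gives the same grasp; the last joint's range is limited). The gripper opens to 87 mm and grips with 3 to 60 N. Pads are 19 mm wide; open, the fingers measure 117 mm over their backs; the gripper's body (75 mm by 190 mm) begins 51 mm behind the grasp point.
Start: joints at [-1.245, 0.332, -0.065, 1.46, 0.022, 1.35, -0.088], TCP at [0.214, 0.587, 0.231] pointing down, gripper open.
Joint ranges: [-2.6, 2.6], [-0.5, 2.12], [-1.47, 1.34], [0.16, 2.42], [-1.27, 4.41], [0.06, 2.06], [-2.6, 2.6]. Speed limits (rad/s): [2.22, 2.22, 2.79, 2.79, 3.14, 3.14, 3.14].

### API

Orientations are given as a unit quaternion [x, y, z, w].
In Python, from workcell import manip, camera, camera_params gives the robot as it stands. The module is installed in compiled form; this text tells all that it offers.
- The arm moves only by the tool carry_out, never from a script. Its argument "commands" is a list of rows, each a list of 3 entries, a list of its own where there are three numbers: the opening, from -1 (shut) to 1 (fully open), then the shift along the tool's x, y, z in mm, then the turn, a rotation vector about the tool's x, y, z in degrees. A call has 1 to 5 rows; each row is the pose to reach, as a shift and turn from the pose commanded when the call began, along the tool's axes at that moment; what a row does not reach only later rows make up. A row lasts 1/10 s, in which the tool goes at most 50 mm and 8.59 degrees, less where a joint would pass 70% of its speed; a pose out of reach is approached as far as the arm can. A call with a gripper value outside its range is refused whole. The fingers move at their own pace and stop on an object; "newtons" is the grip in N (left out, the last holds). Time passes only in rows, so rows that repeat a pose let the fingers close. It gives the time, the measured TCP pose, the force, the opening and the grip force at its end, in the units of the state.
- manip.read_state(): the state, without advancing time (a new reading comes with each control period).
- camera(name): name is "side" or "top" or "wrist"; returns the picture (420x560x3 uint8, red, green, blue); there is no depth.
- camera_params(name): a dict with "mtx" (3x3 intrinsics, pixels), "R" (3x3) and "t" (3): a world point X has camera coordinates R X + t. Camera axes: x right, y down, z forward; pixel columns grow to the right and rows downward; lengths in m; the calibration is good to about 2 mm. A picture is of the moment at which its call begins: read the wrist's pose just before it. camera_params takes no time and is no camera call; for the wrist camera it gives the pose at the moment of the call.
- manip.job_done(): hands the job in; it is judged then, once.
The state is a dict: "time": time; "qpos": joint angles; "qd": joint speeds; "joint_efforts": joint torques, N m; "tcp_pos": TCP position; "eef_rot": TCP orientation; "contact_force": force on the tool from outside, world axes, zero at the start; "wrist_torque": the same for the moment, N m; "finger_gap": opening from 0.0 (shut) to 1.0 (fully open); "finger_force": force on a finger pad.
Only numpy, scipy, OpenCV 4.12 (cv2) and the standard library are available. Lean on these libraries where they do the work, as an engineer would, in place of code of your own. Each camera call takes 0.05 s, during which the arm holds its last target. There are 200 camera calls.

### The job

Change over the hardness tester's anvils: pull the rack's lock knob out to its detent, move every tall anvil from the rack into the issue stand, one to a bore, and stand every short anvil from the bench upright in the rack, again one to a bore, whichever bore you like. Only when all of them are seated, push the knob fully home so that they are locked in. Leave the specimens, the test block and the bottle where they are.

Things in the scene. Friction and masses are not known exactly. Their poses are not given: they have to be found in the camera images.
- knob (a joint): travel (m) of the rack's lock bar and pull knob: 0 = pushed fully in (locked), 0.020 = pulled fully out towards the robot (bores clear). A sprung detent holds it at each end: about 8 N starts it, easing to none half-way, then it snaps on. The bar's straight edge is 12.5 mm short of the bores' centre line at 0, covering the rim of every foot so that none can pass; 32.5 mm short at 0.020
- knob_grip (a point): centre of the black round pull knob (30 mm diameter, 18 mm thick, axis level) at the front of the rack, on the robot's side; centre 37 mm above the table; it moves with the bar. Site x axis = the rack's x axis, pointing away from the robot: pull along -x, push along +x. A bare 8 mm stem, 27 mm long, joins it to a 60 mm wide plate under the bar, so its sides and top are free and it can be pinched from above
- pocket0 (a point): centre of the mouth of bore 0 of 5 in the fixed anvil rack, a grey block 110 (x) x 260 (y) x 45 mm high; bores in one row along the rack's y axis, 50 mm apart, each 40 mm diameter and 14 mm deep, mouth 45 mm above the table; the aluminium lock bar (4 mm thick) slides on the block along its x axis, its top 49.5 mm above the table. Site axes are the rack's
- pocket1 (a point): centre of the mouth of bore 1 of 5 in the fixed anvil rack, a grey block 110 (x) x 260 (y) x 45 mm high; bores in one row along the rack's y axis, 50 mm apart, each 40 mm diameter and 14 mm deep, mouth 45 mm above the table; the aluminium lock bar (4 mm thick) slides on the block along its x axis, its top 49.5 mm above the table. Site axes are the rack's
- pocket2 (a point): centre of the mouth of bore 2 of 5 in the fixed anvil rack, a grey block 110 (x) x 260 (y) x 45 mm high; bores in one row along the rack's y axis, 50 mm apart, each 40 mm diameter and 14 mm deep, mouth 45 mm above the table; the aluminium lock bar (4 mm thick) slides on the block along its x axis, its top 49.5 mm above the table. Site axes are the rack's
- pocket3 (a point): centre of the mouth of bore 3 of 5 in the fixed anvil rack, a grey block 110 (x) x 260 (y) x 45 mm high; bores in one row along the rack's y axis, 50 mm apart, each 40 mm diameter and 14 mm deep, mouth 45 mm above the table; the aluminium lock bar (4 mm thick) slides on the block along its x axis, its top 49.5 mm above the table. Site axes are the rack's
- pocket4 (a point): centre of the mouth of bore 4 of 5 in the fixed anvil rack, a grey block 110 (x) x 260 (y) x 45 mm high; bores in one row along the rack's y axis, 50 mm apart, each 40 mm diameter and 14 mm deep, mouth 45 mm above the table; the aluminium lock bar (4 mm thick) slides on the block along its x axis, its top 49.5 mm above the table. Site axes are the rack's
- anvil0_mid (a point): centre, half-way up, of a short steel anvil 46 mm tall: foot 36 mm diameter and 12 mm high, above it a plain round post 18 mm diameter; z axis up along the post. At the start it stands on the open table (or is absent: None); all short anvils are alike
- anvil1_mid (a point): centre, half-way up, of a short steel anvil 46 mm tall: foot 36 mm diameter and 12 mm high, above it a plain round post 18 mm diameter; z axis up along the post. At the start it stands on the open table (or is absent: None); all short anvils are alike
- anvil2_mid (a point): centre, half-way up, of a short steel anvil 46 mm tall: foot 36 mm diameter and 12 mm high, above it a plain round post 18 mm diameter; z axis up along the post. At the start it stands on the open table (or is absent: None); all short anvils are alike
- anvil3_mid (a point): centre, half-way up, of a short steel anvil 46 mm tall: foot 36 mm diameter and 12 mm high, above it a plain round post 18 mm diameter; z axis up along the post. At the start it stands on the open table (or is absent: None); all short anvils are alike
- anvil4_mid (a point): centre, half-way up, of a short steel anvil 46 mm tall: foot 36 mm diameter and 12 mm high, above it a plain round post 18 mm diameter; z axis up along the post. At the start it stands on the open table (or is absent: None); all short anvils are alike
- tall_a_mid (a point): centre, half-way up, of a tall steel anvil 60 mm tall: foot 36 mm diameter and 12 mm high, above it a plain round post 18 mm diameter; z axis up along the post. One or two of tall_a, tall_b, tall_c are present (the others None), each standing locked in a bore of the rack at the start; all tall anvils are alike
- tall_b_mid (a point): centre, half-way up, of a tall steel anvil 60 mm tall: foot 36 mm diameter and 12 mm high, above it a plain round post 18 mm diameter; z axis up along the post. One or two of tall_a, tall_b, tall_c are present (the others None), each standing locked in a bore of the rack at the start; all tall anvils are alike
- tall_c_mid (a point): centre, half-way up, of a tall steel anvil 60 mm tall: foot 36 mm diameter and 12 mm high, above it a plain round post 18 mm diameter; z axis up along the post. One or two of tall_a, tall_b, tall_c are present (the others None), each standing locked in a bore of the rack at the start; all tall anvils are alike
- cup0 (a point): centre of the mouth of the nearer of two bores in the issue stand, a low aluminium block 125 (x) x 64 (y) x 22 mm high fixed to the table on the left of the rack; the bores lie 60 mm apart along its x axis, each 40 mm diameter and 10 mm deep, mouth 22 mm above the table
- cup1 (a point): centre of the mouth of the farther of two bores in the issue stand, a low aluminium block 125 (x) x 64 (y) x 22 mm high fixed to the table on the left of the rack; the bores lie 60 mm apart along its x axis, each 40 mm diameter and 10 mm deep, mouth 22 mm above the table
- mount_a: bystander: black mounted specimen, disc 30 mm diameter, 14 mm high, lying among the short anvils; origin at the centre of its underside
- mount_b: bystander: another such disc, on the left; origin at the centre of its underside
- block: bystander: steel hardness test block, disc 60 mm diameter, 12 mm high; origin at the centre of its underside
- bottle: bystander: white bottle 50 mm diameter, 110 mm high, behind the task's things; origin at the centre of its underside
Things that resemble listed ones, but are neither listed nor needed, are in the scene too. Leave any orange look-alike of the part that bears anvil0_mid alone.

How it is judged:
By the outcome, as a careful person would: the job done as asked, in the order asked, and still so for the second after the job is handed in, with the robot touching nothing.
Of tall_a, tall_b, tall_c only 1 to 2 are there at a start; the rules pass over those that are not, and their reading is None.
Of anvil0, anvil1, anvil2, anvil3, anvil4 only 3 to 5 are there at a start; the rules pass over those that are not, and their reading is None.
At some moment in a run one of anvil0, anvil1, anvil2, anvil3, anvil4 may be knocked a few centimetres aside while the robot is not near it.
It also fails if it takes over 210 s, if anything falls off the work surface, if the arm or the gripper's body presses on something with over 40 N, if the wrist force passes 120 N, or if a joint passes its speed limit or range.

## Working session

There is one attempt and no reset: what is moved stays moved. The work goes in short steps, Python scripts to look and compute and a tool call to move; the robot and the scene stay as the last step left them, time stands still between calls to the robot, and variables do not carry over. Pictures are saved under pics/ and viewed, at most 14 in all, crops included, and the job is handed in when it is done.

Besides the shell and the picture viewer there is one more tool, called after ">>>" as a command line: name --argument value ..., lists and objects as JSON in quotes. carry_out: Moves the arm, as the interface text tells. Its arguments: {"type":"object","properties":{"commands":{"type":"array","items":{"type":"array"}},"newtons":{"type":"number"}},"required":["commands"]}

```bash
mkdir -p pics; python3 - <<'E'
from workcell import manip, camera, camera_params
import cv2,numpy as np
s=manip.read_state(); print(s['time'],s['tcp_pos'],s['eef_rot'],s['finger_gap'],manip.tcp_to_tips)
for n in['top','side','wrist']:
    im=camera(n); cv2.imwrite(f'pics/{n}0.png',im[:,:,::-1])
    p=camera_params(n); print(n,np.round(p['mtx'],1).tolist(),np.round(p['R'],3).tolist(),np.round(p['t'],3).tolist())
E
```

```text
0.0 [0.21349336 0.58699646 0.22976051] [ 1.73544347e-01  9.84825792e-01 -7.11657557e-04 -1.09385360e-04] 1.0030194048259404 0.008
top [[439.9, 0.0, 274.9], [0.0, 439.9, 214.4], [0.0, 0.0, 1.0]] [[0.02, -1.0, -0.007], [-0.996, -0.019, -0.085], [0.085, 0.008, -0.996]] [-0.005, 0.542, 1.137]
side [[425.0, 0.0, 277.7], [0.0, 425.0, 211.6], [0.0, 0.0, 1.0]] [[0.736, -0.677, 0.008], [-0.366, -0.408, -0.836], [0.569, 0.613, -0.548]] [-0.398, 0.269, 0.697]
wrist [[345.7, 0.0, 278.1], [0.0, 345.7, 209.2], [0.0, 0.0, 1.0]] [[0.342, 0.94, -0.002], [0.895, -0.325, 0.306], [0.287, -0.107, -0.952]] [-0.624, -0.036, 0.394]
```

View pics/top0.png

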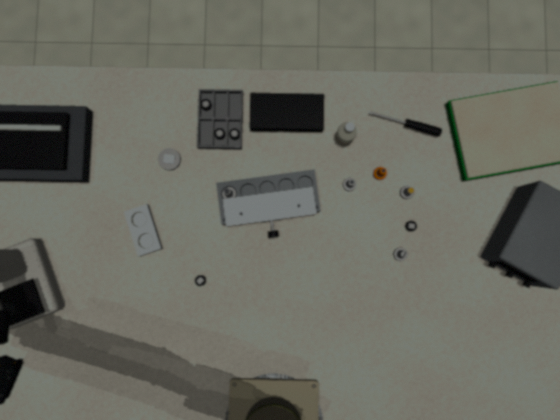

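View pics/side0.png

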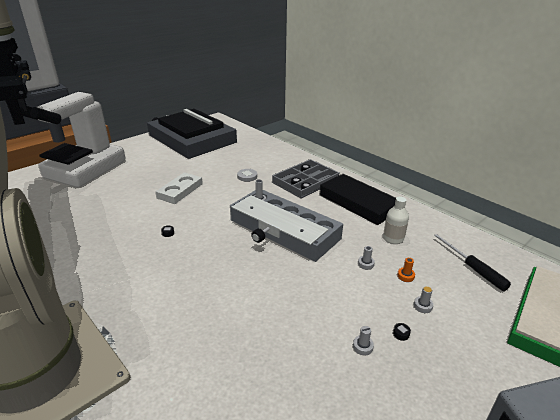

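The top view shows the rack at (268,198) with a tall anvil at (229,192) and the knob at (273,233). The stand is at (143,230), with cups at (138,213) and (146,241).

What could be taken for a short anvil, by top-view pixel:
- (349,184): grey, a candidate
- (406,192): grey with a gold top, a candidate
- (400,254): grey, a candidate
- (380,173): the orange look-alike, leave it
- (411,226) and (200,281): the specimen discs
- (206,104), (219,133), (233,133): parts in the tray

I'll check the choice in one close crop.

```bash
cat > h.py <<'E'
from workcell import manip, camera, camera_params
import cv2,numpy as np
from scipy.spatial.transform import Rotation as Ro
def ray(p,uv):
    d=np.linalg.inv(p['mtx'])@np.array([uv[0],uv[1],1.]); return -p['R'].T@p['t'],p['R'].T@d
def onz(p,uv,z):
    o,d=ray(p,uv); return o+d*(z-o[2])/d[2]
def proj(p,X):
    c=p['mtx']@(p['R']@np.array(X)+p['t']); return c[:2]/c[2]
def tri(obs):
    A=np.zeros((3,3));b=np.zeros(3)
    for p,uv in obs:
        o,d=ray(p,uv); d=d/np.linalg.norm(d); M=np.eye(3)-np.outer(d,d); A+=M;b+=M@o
    return np.linalg.solve(A,b)
def totool(dX):  # world shift -> tool mm, measured pose
    s=manip.read_state(); return Ro.from_quat(s['eef_rot']).inv().apply(dX)*1000
def snap(n,name):
    p=camera_params(n); im=camera(n)[:,:,::-1].copy(); cv2.imwrite(f'pics/{name}.png',im); return p,im
E
python3 - <<'E'
from h import *
t=cv2.imread('pics/top0.png'); s=cv2.imread('pics/side0.png')
a=cv2.resize(t[160:270,200:430],None,fx=3.4,fy=3.4)[:, :780]
b=cv2.resize(s[170:370,225:445],None,fx=2.9,fy=2.9)
cv2.imwrite('pics/c.png',np.vstack([cv2.resize(a,(560,268)),cv2.resize(s[225:360,340:445],(425,546))[:0].reshape(0,425,3) if 0 else cv2.resize(s[170:290,225:455],(560,292))]))
p=camera_params('top');q=camera_params('side')
for n,tv,sv in [('an_b',(349,184),(367,248)),('gold',(407,191),(427,289)),('near',(400,253),(366,329)),('tall',(230,190),(259,180)),('knob',(273,233),(258,235)),('cupnear',(144,241),(170,190)),('cupfar',(138,213),(187,181))]:
    X=tri([(p,tv),(q,sv)]); print(n,np.round(X,3),np.round(proj(p,X)-tv,1))
E
```

```text
an_b [ 0.625 -0.188  0.046] [ 0.8 -0.7]
gold [ 0.611 -0.34   0.043] [ 1.3 -0.9]
near [ 0.449 -0.321  0.039] [ 0.8 -0.7]
tall [0.592 0.119 0.098] [-0.9  1.1]
knob [0.492 0.01  0.038] [-0.3  0.4]
cupnear [0.464 0.35  0.018] [-0.4  0.5]
cupfar [0.536 0.374 0.01 ] [-1.1  1.5]
```

View pics/c.png

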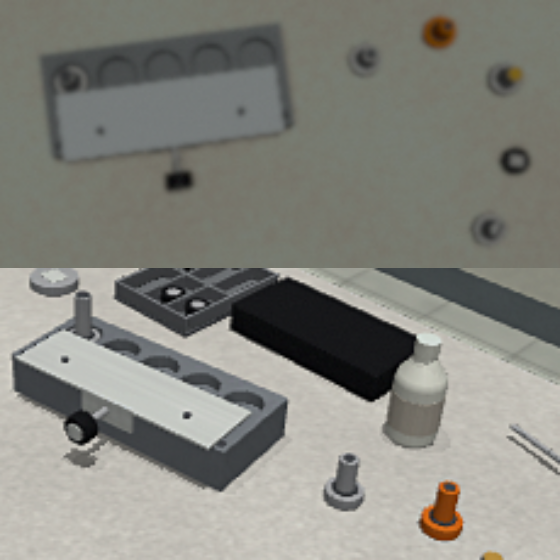

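The crop shows one tall anvil in the leftmost bore and four free bores. The lock bar is in, covering the front of the bores. The orange part at about (440,30) in the crop's top half is the look-alike, and I'll leave it alone. The three grey ones at (365,58), (505,78) and (487,230) are the short anvils. The gold spot on (505,78) looks like a decoration or a marked face, which I'll check from above. First I'll lift clear of the white stand, then go over to the rack.

>>> carry_out --commands '[[1,[0,0,-50],[0,0,0]],[1,[0,0,-100],[0,0,0]],[1,[0,-40,-120],[0,0,0]],[1,[-20,-85,-120],[0,0,0]],[1,[-45,-128,-120],[0,0,0]]]'

```text
time: 0.65
tcp_pos: [0.2112, 0.4507, 0.3508]
eef_rot: [0.172, 0.985, 0.001, -0.0]
contact_force: [0.8, 0.4, -0.1]
finger_gap: 1.001
finger_force: 0.0
```

>>> carry_out --commands '[[1,[-39,-32,0],[0,0,0]],[1,[-78,-64,0],[0,0,0]],[1,[-117,-96,0],[0,0,0]],[1,[-156,-128,0],[0,0,0]],[1,[-195,-160,0],[0,0,0]]]'

```text
time: 1.15
tcp_pos: [0.3401, 0.2346, 0.3505]
eef_rot: [0.173, 0.985, 0.0, -0.0]
contact_force: [1.0, 0.0, -1.0]
finger_gap: 0.999
finger_force: 0.0
```

>>> carry_out --commands '[[1,[-39,-32,10],[0,0,-7]],[1,[-78,-64,20],[0,0,-14]],[1,[-117,-96,40],[0,0,-21]],[1,[-156,-128,70],[0,0,-27.5]],[1,[-195,-157,100],[0,0,-27.5]]]'

```text
time: 1.65
tcp_pos: [0.4567, 0.0412, 0.2648]
eef_rot: [-0.068, 0.998, 0.0, 0.001]
contact_force: [0.8, 1.7, -0.4]
finger_gap: 0.999
finger_force: 0.0
```

```bash
python3 - <<'E'
from h import *
p,im=snap('wrist','w1'); s=manip.read_state(); print(s['time'],s['tcp_pos'],Ro.from_quat(s['eef_rot']).as_matrix().round(3).tolist(),np.round(s['qpos'],2),s['contact_force'])
E
```

```text
1.7 [0.45753922 0.03459331 0.26091279] [[-0.992, -0.126, -0.002], [-0.126, 0.992, -0.003], [0.002, -0.003, -1.0]] [-0.83 -0.1   0.62  1.86  0.06  1.37  1.47] [-3.02083624 -6.00758565 -5.3311922 ]
```

View pics/w1.png

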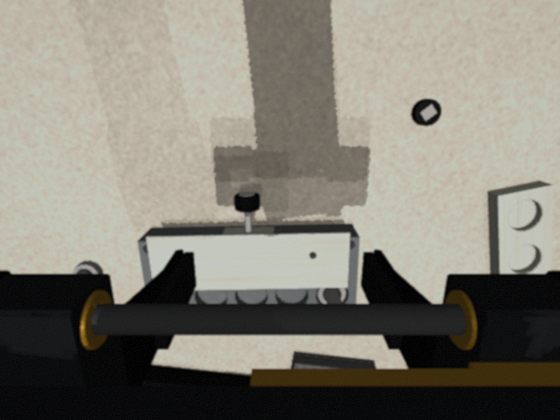

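The wrist view has the robot side at the top. It shows the knob at (247,202), the light lock bar in rows 236–290, the bore rims at about row 297, the tall anvil at (333,295), the stand's cups at (525,212) and (523,256), and mount_b at (427,112). Next: the knob's position and the rack's yaw.

```bash
python3 - <<'E'
from h import *
s=manip.read_state(); p=camera_params('wrist'); im=cv2.imread('pics/w1.png'); g=cv2.cvtColor(im,cv2.COLOR_BGR2GRAY)
roi=g[185:216,225:270]; m=(roi<45).astype(np.uint8)
n,l,st,c=cv2.connectedComponentsWithStats(m); i=1+np.argmax(st[1:,4]); print('knob px',st[i]+[225,185,0,0,0],c[i]+[225,185])
kw=c[i]+[225,185]
t=cv2.imread('pics/top0.png'); tp=camera_params('top'); gt=cv2.cvtColor(t,cv2.COLOR_BGR2GRAY)
n,l,st,c=cv2.connectedComponentsWithStats((gt[225:243,260:288]<50).astype(np.uint8)); i=1+np.argmax(st[1:,4]); print(st[i]); kt=c[i]+[260,225]
S=cv2.imread('pics/side0.png'); sp=camera_params('side'); gs=cv2.cvtColor(S,cv2.COLOR_BGR2GRAY)
n,l,st,c=cv2.connectedComponentsWithStats((gs[226:246,246:272]<60).astype(np.uint8)); i=1+np.argmax(st[1:,4]); print(st[i]); ks=c[i]+[246,226]
print(kw,kt,ks)
X=tri([(p,kw),(tp,kt),(sp,ks)]); print('knob all',X,[np.round(proj(a,X)-b,1) for a,b in((p,kw),(tp,kt),(sp,ks))])
X=tri([(p,kw),(sp,ks)]); print('w+s',X)
print('on z .04',onz(p,kw,.04),onz(tp,kt,.04))
# bar front edge: per column the row of dark->bright transition
us=np.r_[160:235,262:345]; vs=[]
for u in us:
    col=g[222:250,u].astype(float); d=np.diff(cv2.GaussianBlur(col[:,None],(1,3),0)[:,0]); vs.append(222.5+np.argmax(d))
P=np.array([onz(p,(u,v),.0495) for u,v in zip(us,vs)])
k=np.polyfit(P[:,1],P[:,0],1); r=P[:,0]-np.polyval(k,P[:,1]); ok=abs(r)<.002; k=np.polyfit(P[ok,1],P[ok,0],1)
print('bar front edge dx/dy',k,ok.mean(),'yaw deg',np.degrees(np.arctan(-k[0])), 'tool yaw',np.degrees(np.arctan2(.126,.992)))
# ends of bar
row=g[255,120:380].astype(int); print(np.where(row>170)[0][[0,-1]]+120)
E
```

```text
knob px [235 193  24  19 357] [246.767507   202.73669468]
[ 8  6 10  7 56]
[  6   2  14  15 108]
[246.767507   202.73669468] [272.66071429 233.69642857] [258.99074074 234.2962963 ]
knob all [0.48934258 0.00640748 0.04297613] [array([3. , 1.7]), array([1.4, 0.5]), array([-0.1,  0.1])]
w+s [0.48677126 0.00302065 0.04631071]
on z .04 [0.48872597 0.00263829 0.04      ] [0.49072608 0.01009186 0.04      ]
bar front edge dx/dy [-0.14837253  0.52393941] 1.0 yaw deg 8.439548739295917 tool yaw 7.238726503780241
[120 361]
```

The params I used were read after the arm had settled, but the picture was taken while it was still moving. I'll retake it with the arm at rest and save the params with the picture.

```bash
cat >> h.py <<'E'
import time,pickle
def settle_snap(n,name):
    camera(n); camera(n); return snap(n,name)
def blob(mask,roi):
    u0,v0,u1,v1=roi; n,l,st,c=cv2.connectedComponentsWithStats(mask[v0:v1,u0:u1].astype(np.uint8)); i=1+np.argmax(st[1:,4]); return c[i]+[u0,v0],st[i]+[u0,v0,0,0,0]
def gray(im): return cv2.cvtColor(im,cv2.COLOR_BGR2GRAY)
E
python3 - <<'E'
from h import *
p,im=settle_snap('wrist','w2'); s=manip.read_state(); print(s['tcp_pos'],s['time']); g=gray(im)
kw,st=blob(g<45,(215,180,280,220)); print(kw,st)
tp=camera_params('top');sp=camera_params('side'); kt=(272.66,233.7); ks=(258.99,234.3)
X=tri([(p,kw),(tp,kt),(sp,ks)]); print('knob',X,[np.round(proj(a,X)-b,1) for a,b in((p,kw),(tp,kt),(sp,ks))])
print(onz(p,kw,.04),onz(tp,kt,.04))
us=np.r_[165:225,275:340]; vs=[]
for u in us:
    d=np.diff(cv2.GaussianBlur(g[215:255,u].astype(np.float32)[:,None],(1,3),0)[:,0]); vs.append(215.5+np.argmax(d))
P=np.array([onz(p,(u,v),.0495) for u,v in zip(us,vs)])
k=np.polyfit(P[:,1],P[:,0],1); r=P[:,0]-np.polyval(k,P[:,1]); ok=abs(r)<.002; k=np.polyfit(P[ok,1],P[ok,0],1)
yaw=np.arctan(-k[0]); print('edge',k,ok.mean(),'yaw',np.degrees(yaw))
R=Ro.from_quat(s['eef_rot']).as_matrix(); print('tool y ang',np.degrees(np.arctan2(R[1,1],R[0,1])))
print('shift tool to knob xy, z .037', totool(np.array([X[0],X[1],.037])-s['tcp_pos']))
E
```

```text
[0.45577679 0.04242671 0.2646561 ] 1.85
[248.00561798 204.80617978] [236 195  25  19 356]
knob [0.49092955 0.00992078 0.0399862 ] [array([-0.5,  0.7]), array([ 0.1, -0.1]), array([-0.5,  0.2])]
[0.489974   0.01037036 0.04      ] [0.49071681 0.01009352 0.04      ]
edge [-0.1583209  0.5268359] 1.0 yaw 8.996448469571567
tool y ang 97.3972653905694
shift tool to knob xy, z .037 [-31.00117802 -36.71554496 227.61930501]
```

>>> carry_out --commands '[[1,[-15,-18,40],[0,0,-1.5]],[1,[-31,-37,85],[0,0,-1.5]],[1,[-31,-37,130],[0,0,-1.5]],[1,[-31,-37,150],[0,0,-1.5]],[1,[-31,-37,150],[0,0,-1.5]]]'

```text
time: 2.35
tcp_pos: [0.4898, 0.0116, 0.113]
eef_rot: [-0.079, 0.997, -0.0, -0.002]
contact_force: [-0.3, 0.5, 1.5]
finger_gap: 0.999
finger_force: 0.0
```

>>> carry_out --commands '[[1,[0,0,40],[0,0,0]],[1,[0,0,70],[0,0,0]],[1,[0,0,83],[0,0,0]],[1,[0,0,83],[0,0,0]],[1,[0,0,83],[0,0,0]]]'

```text
time: 2.85
tcp_pos: [0.4928, 0.0109, 0.0338]
eef_rot: [-0.079, 0.997, 0.0, 0.001]
contact_force: [-0.2, -0.5, 0.4]
finger_gap: 0.999
finger_force: 0.0
```

>>> carry_out --commands '[[-1,[0,0,0],[0,0,0]],[-1,[0,0,0],[0,0,0]],[-1,[0,0,0],[0,0,0]],[-1,[0,0,0],[0,0,0]],[-1,[0,0,0],[0,0,0]]]' --newtons 40

```text
time: 3.35
tcp_pos: [0.4917, 0.0105, 0.0323]
eef_rot: [-0.079, 0.997, 0.0, 0.0]
contact_force: [0.2, 0.7, 0.1]
finger_gap: 0.628
finger_force: 0.0
```

Still closing. I'll finish the grip and then pull along tool +x, which is rack −x.

>>> carry_out --commands '[[-1,[0,0,0],[0,0,0]],[-1,[0,0,0],[0,0,0]],[-1,[0,0,0],[0,0,0]],[-1,[0,0,0],[0,0,0]],[-1,[0,0,0],[0,0,0]]]'

```text
time: 3.85
tcp_pos: [0.4917, 0.0097, 0.0321]
eef_rot: [-0.078, 0.997, -0.0, 0.0]
contact_force: [0.4, -4.9, -0.7]
finger_gap: 0.334
finger_force: 40.0
```

>>> carry_out --commands '[[-1,[3,0,0],[0,0,0]],[-1,[6,0,0],[0,0,0]],[-1,[9,0,0],[0,0,0]],[-1,[12,0,0],[0,0,0]],[-1,[15,0,0],[0,0,0]]]'

```text
time: 4.35
tcp_pos: [0.4763, 0.0073, 0.0321]
eef_rot: [-0.078, 0.997, -0.0, -0.0]
contact_force: [-1.9, -5.4, 3.0]
finger_gap: 0.337
finger_force: 40.0
```

>>> carry_out --commands '[[-1,[3,0,0],[0,0,0]],[-1,[6,0,0],[0,0,0]],[-1,[7,0,0],[0,0,0]],[-1,[7,0,0],[0,0,0]],[-1,[7,0,0],[0,0,0]]]'

```text
time: 4.85
tcp_pos: [0.4718, 0.0066, 0.0323]
eef_rot: [-0.079, 0.997, -0.001, 0.002]
contact_force: [12.6, -3.6, -16.2]
finger_gap: 0.335
finger_force: 40.0
```

>>> carry_out --commands '[[0.5,[0,0,0],[0,0,0]],[0.5,[0,0,0],[0,0,0]],[1,[0,0,0],[0,0,0]],[1,[0,0,0],[0,0,0]],[1,[0,0,0],[0,0,0]]]'

```text
time: 5.35
tcp_pos: [0.4698, 0.0072, 0.0322]
eef_rot: [-0.079, 0.997, 0.0, -0.0]
contact_force: [0.3, 0.4, 0.3]
finger_gap: 0.698
finger_force: 0.0
```

>>> carry_out --commands '[[1,[0,0,-40],[0,0,0]],[1,[0,0,-85],[0,0,0]],[1,[-20,20,-130],[0,0,0]],[1,[-60,50,-175],[0,0,0]],[1,[-105,85,-210],[0,0,0]]]'

```text
time: 5.85
tcp_pos: [0.5402, 0.0859, 0.2243]
eef_rot: [-0.078, 0.997, 0.001, 0.001]
contact_force: [1.0, -0.1, 0.4]
finger_gap: 0.996
finger_force: 0.0
```

>>> carry_out --commands '[[1,[-40,10,0],[0,0,0]],[1,[-80,20,0],[0,0,0]],[1,[-80,20,0],[0,0,0]],[1,[-80,20,0],[0,0,0]],[1,[-80,20,0],[0,0,0]]]'

```text
time: 6.35
tcp_pos: [0.6147, 0.1164, 0.2217]
eef_rot: [-0.078, 0.997, 0.0, -0.0]
contact_force: [0.7, -0.5, -0.3]
finger_gap: 0.999
finger_force: 0.0
```

```bash
python3 - <<'E'
from h import *
p,im=settle_snap('wrist','w3'); pickle.dump(p,open('w3.pkl','wb')); s=manip.read_state(); print(s['tcp_pos'],s['time'],s['contact_force'])
E
```

```text
[0.61472609 0.11688328 0.22231598] 6.5 [0.05714283 0.91018551 1.28902467]
```

View pics/w3.png

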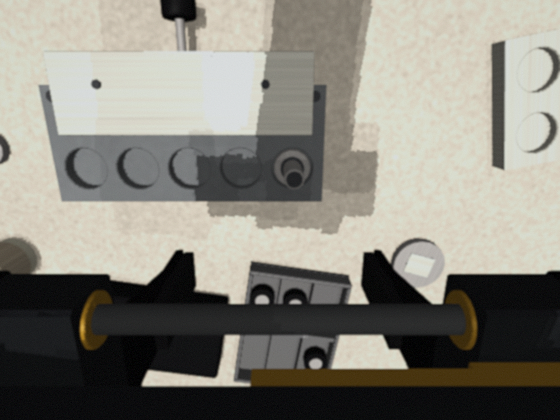

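The bar is out and the bores are clear, with bores at about (88,167), (138,167), (190,167), (240,167) and (292,167). The tall anvil is in the last one with its post top at (294,178), and the cups are at (540,70) and (536,132). Now the rack frame, the cups and the tall anvil.

```bash
cat >> h.py <<'E'
def edge(g,us,v0,v1,sign,axis=0):
    out=[]
    for u in us:
        c=(g[v0:v1,u] if axis==0 else g[u,v0:v1]).astype(np.float32)[:,None]
        d=sign*np.diff(cv2.GaussianBlur(c,(1,5),0)[:,0]); i=int(np.clip(np.argmax(d),1,len(d)-2))
        a,b,e=d[i-1:i+2]; f=(a-e)/(2*(a-2*b+e)+1e-9)
        w=v0+.5+i+np.clip(f,-.5,.5); out.append((u,w) if axis==0 else (w,u))
    return out
def fitl(P):  # robust line: point, direction
    P=np.asarray(P)[:,:2]; v=cv2.fitLine(P.astype(np.float32)*1000,cv2.DIST_HUBER,0,1e-3,1e-3).ravel(); return v[2:]/1000,v[:2]
E
python3 - <<'E'
from h import *
p=pickle.load(open('w3.pkl','rb')); im=cv2.imread('pics/w3.png'); g=gray(im)
bar=[onz(p,e,.0495) for e in edge(g,range(70,190),125,145,-1)]
back=[onz(p,e,.045) for e in edge(g,range(75,190),193,209,1)]
L=[onz(p,e,.045) for e in edge(g,range(150,192),40,75,-1,1)]
Rr=[onz(p,e,.045) for e in edge(g,list(range(110,150)),312,335,1,1)]
for n,q in(('bar',bar),('back',back),('L',L),('R',Rr)):
    c,d=fitl(q); print(n,c.round(4),'ang',np.degrees(np.arctan2(d[1],d[0])).round(2))
# bore ellipses: try from image, dark/bright edges
gg=cv2.GaussianBlur(g,(3,3),0); ed=cv2.Canny(gg,25,60)
cv2.imwrite('pics/ed.png',cv2.resize(ed[100:210,30:340],None,fx=2,fy=2))
cs=cv2.HoughCircles(cv2.resize(gg[130:205,40:335],None,fx=4,fy=4,interpolation=cv2.INTER_CUBIC),cv2.HOUGH_GRADIENT,1.5,150,param1=60,param2=25,minRadius=65,maxRadius=100)
for c in sorted((cs[0] if cs is not None else []),key=lambda c:c[0]):
    uv=(c[0]/4+40,c[1]/4+130); print('bore',np.round(uv,1),round(c[2]/4,1),onz(p,uv,.045).round(4))
for roi,n in(((505,40,560,100),'cupN'),((505,100,560,160),'cupF')):
    u0,v0,u1,v1=roi; c=cv2.HoughCircles(cv2.resize(gg[v0:v1,u0:u1],None,fx=4,fy=4,interpolation=cv2.INTER_CUBIC),cv2.HOUGH_GRADIENT,1.5,400,param1=60,param2=15,minRadius=65,maxRadius=100)
    if c is not None:
        c=c[0][0]; uv=(c[0]/4+u0,c[1]/4+v0); print(n,np.round(uv,1),c[2]/4,onz(p,uv,.022).round(4))
print('tall top',onz(p,(294,178),.091),'tri',tri([(p,(294,178)),(camera_params('side'),(259,179))]))
E
```

```text
bar [ 0.5834 -0.0278] ang -81.13
back [ 0.6481 -0.0156] ang -81.06
L [ 0.6303 -0.0998] ang 9.2
R [0.5502 0.1512] ang 8.92
bore [ 94.6 163.6] 21.0 [ 0.6172 -0.0619  0.045 ]
bore [138.4 167.3] 21.3 [ 0.6143 -0.0199  0.045 ]
bore [193.2 165.4] 20.0 [0.6042 0.0325 0.045 ]
bore [295.6 178.9] 22.3 [0.602  0.1329 0.045 ]
cupN [529.2  67.2] 23.525 [0.465  0.3364 0.022 ]
cupF [531.1 129.1] 24.35 [0.5197 0.3599 0.022 ]
tall top [0.59137848 0.12748365 0.091     ] tri [0.59107755 0.12610041 0.09791746]
```

View pics/ed.png

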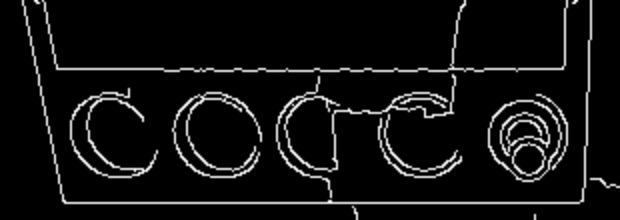

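Rack yaw is 8.95°, and the block's length comes out at 260.4 mm, as expected. The bore line is at 0.6043 along rack x, and the bores along rack y are at −0.0664 ± 0/50/100 mm. The tall anvil's bore is then at (0.5917, 0.1272), which agrees with its post top. Its top is at about 0.09–0.098 by triangulation, consistent with the text. Now I'll grasp it.

>>> carry_out --commands '[[1,[21,14,40],[0,0,0]],[1,[21,14,80],[0,0,0]],[1,[21,14,100],[0,0,0]],[1,[21,14,110],[0,0,0]],[1,[21,14,110],[0,0,0]]]'

```text
time: 7.0
tcp_pos: [0.5917, 0.1278, 0.1112]
eef_rot: [-0.078, 0.997, 0.0, -0.0]
contact_force: [-0.7, 0.3, 1.2]
finger_gap: 1.004
finger_force: 0.0
```

>>> carry_out --commands '[[1,[0,0,30],[0,0,0]],[1,[0,0,50],[0,0,0]],[1,[0,0,50],[0,0,0]],[-1,[0,0,50],[0,0,0]],[-1,[0,0,50],[0,0,0]]]' --newtons 30

```text
time: 7.5
tcp_pos: [0.5935, 0.1281, 0.0635]
eef_rot: [-0.078, 0.997, 0.0, 0.001]
contact_force: [0.6, 1.4, -0.5]
finger_gap: 0.892
finger_force: 0.0
```

>>> carry_out --commands '[[-1,[0,0,0],[0,0,0]],[-1,[0,0,0],[0,0,0]],[-1,[0,0,0],[0,0,0]],[-1,[0,0,0],[0,0,0]],[-1,[0,0,0],[0,0,0]]]'

```text
time: 8.0
tcp_pos: [0.5923, 0.128, 0.0615]
eef_rot: [-0.079, 0.997, 0.0, -0.0]
contact_force: [-0.1, 1.0, 0.9]
finger_gap: 0.446
finger_force: 0.0
```

>>> carry_out --commands '[[-1,[0,0,0],[0,0,0]],[-1,[0,0,0],[0,0,0]],[-1,[0,0,0],[0,0,0]],[-1,[0,0,0],[0,0,0]],[-1,[0,0,0],[0,0,0]]]'

```text
time: 8.5
tcp_pos: [0.5923, 0.1277, 0.0614]
eef_rot: [-0.078, 0.997, -0.0, -0.0]
contact_force: [0.2, -1.4, -1.7]
finger_gap: 0.195
finger_force: 30.2
```

>>> carry_out --commands '[[-1,[0,0,-20],[0,0,0]],[-1,[0,0,-50],[0,0,0]],[-1,[0,0,-90],[0,0,0]],[-1,[0,30,-130],[0,0,0]],[-1,[0,70,-140],[0,0,0]]]'

```text
time: 9.0
tcp_pos: [0.5835, 0.1956, 0.2064]
eef_rot: [-0.076, 0.997, 0.001, 0.003]
contact_force: [1.1, -0.6, -2.1]
finger_gap: 0.195
finger_force: 30.1
```

>>> carry_out --commands '[[-1,[0,45,0],[0,0,0]],[-1,[0,90,0],[0,0,0]],[-1,[0,130,0],[0,0,0]],[-1,[0,145,0],[0,0,0]],[-1,[0,145,0],[0,0,0]]]'

```text
time: 9.5
tcp_pos: [0.557, 0.3434, 0.2006]
eef_rot: [-0.081, 0.997, 0.0, -0.001]
contact_force: [-0.5, -0.7, -2.5]
finger_gap: 0.194
finger_force: 30.1
```

```bash
python3 - <<'E'
from h import *
p,im=settle_snap('wrist','w4'); pickle.dump(p,open('w4.pkl','wb')); s=manip.read_state(); print(s['tcp_pos'],s['time'],s['contact_force'],s['finger_gap'])
E
```

```text
[0.55928061 0.3382395  0.20143282] 9.65 [ 0.35436306 -0.7321107  -2.04438774] 0.20025081973185135
```

View pics/w4.png

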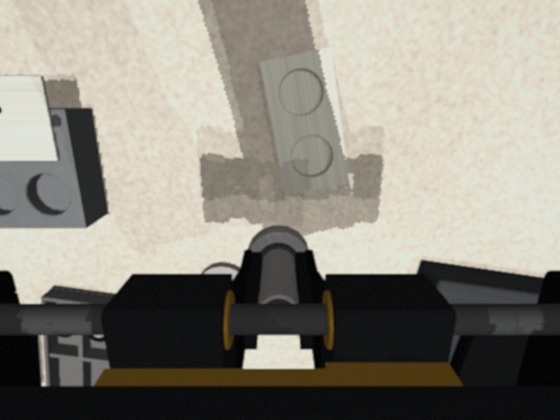

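The anvil is held, with its foot at (278,240), and the stand is in view with cups at (301,92) and (311,155).

```bash
python3 - <<'E'
from h import *
p=pickle.load(open('w4.pkl','rb')); g=gray(cv2.imread('pics/w4.png')); w3=pickle.load(open('w3.pkl','rb'))
for roi,e,o in(((272,62,330,122),(301,92),(540,70)),((283,126,341,186),(311,155.5),(536,132))):
    u0,v0,u1,v1=roi; c=cv2.HoughCircles(cv2.resize(g[v0:v1,u0:u1],None,fx=4,fy=4,interpolation=cv2.INTER_CUBIC),cv2.HOUGH_GRADIENT,1.5,400,param1=50,param2=15,minRadius=75,maxRadius=100)
    if c is not None:
        c=c[0][0]; uv=(c[0]/4+u0,c[1]/4+v0); print(np.round(uv,1),c[2]/4,onz(p,uv,.022).round(4))
    X=onz(p,e,.022); print('eye',X.round(4),'tri',tri([(p,e),(w3,o)]).round(4))
    s=manip.read_state(); d=X-s['tcp_pos']; print('tool shift',totool(d).round(1))
E
```

```text
[300.7  91.4] 23.1 [0.4651 0.3456 0.022 ]
eye [0.4656 0.346  0.022 ] tri [0.4659 0.3459 0.0242]
tool shift [ 91.4  22.3 179.4]
[310.2 154.7] 22.725 [0.5207 0.3648 0.022 ]
eye [0.5213 0.3657 0.022 ] tri [0.5215 0.3658 0.022 ]
tool shift [ 33.2  33.2 179.4]
```

>>> carry_out --commands '[[-1,[15,15,20],[0,0,0]],[-1,[33,33,50],[0,0,0]],[-1,[33,33,85],[0,0,0]],[-1,[33,33,110],[0,0,0]],[-1,[33,33,110],[0,0,0]]]'

```text
time: 10.15
tcp_pos: [0.5196, 0.3647, 0.0882]
eef_rot: [-0.077, 0.997, -0.002, -0.002]
contact_force: [0.1, 0.1, -1.7]
finger_gap: 0.196
finger_force: 30.1
```

>>> carry_out --commands '[[-1,[0,0,10],[0,0,0]],[-1,[0,0,20],[0,0,0]],[-1,[0,0,30],[0,0,0]],[-1,[0,0,36],[0,0,0]],[-1,[0,0,36],[0,0,0]]]'

```text
time: 10.65
tcp_pos: [0.5205, 0.3674, 0.0546]
eef_rot: [-0.079, 0.997, -0.0, -0.001]
contact_force: [0.1, 1.4, -1.9]
finger_gap: 0.197
finger_force: 30.1
```

>>> carry_out --commands '[[-1,[0,-1,0],[0,0,0]],[-1,[0,-1,0],[0,0,0]],[-1,[0,-1,0],[0,0,0]]]'

```text
time: 10.95
tcp_pos: [0.5213, 0.3668, 0.0559]
eef_rot: [-0.079, 0.997, 0.0, 0.0]
contact_force: [0.5, -0.2, -1.1]
finger_gap: 0.198
finger_force: 30.1
```

>>> carry_out --commands '[[-1,[0,0,3],[0,0,0]],[-1,[0,0,6],[0,0,0]],[-1,[0,0,9],[0,0,0]],[-1,[0,0,10.5],[0,0,0]],[-1,[0,0,10.5],[0,0,0]]]'

```text
time: 11.45
tcp_pos: [0.5208, 0.3666, 0.0446]
eef_rot: [-0.079, 0.997, -0.0, -0.0]
contact_force: [-1.0, 0.4, -1.2]
finger_gap: 0.197
finger_force: 30.1
```

>>> carry_out --commands '[[-1,[0,0,1],[0,0,0]],[-1,[0,0,2],[0,0,0]],[-1,[0,0,2.5],[0,0,0]],[-1,[0,0,2.5],[0,0,0]]]'

```text
time: 11.85
tcp_pos: [0.521, 0.3667, 0.0425]
eef_rot: [-0.079, 0.997, 0.0, 0.0]
contact_force: [0.8, -0.2, -2.5]
finger_gap: 0.195
finger_force: 30.2
```

>>> carry_out --commands '[[0.4,[0,0,0],[0,0,0]],[0.6,[0,0,0],[0,0,0]],[0.8,[0,0,0],[0,0,0]],[1,[0,0,0],[0,0,0]],[1,[0,0,0],[0,0,0]]]'

```text
time: 12.35
tcp_pos: [0.5211, 0.3667, 0.0426]
eef_rot: [-0.079, 0.997, 0.0, 0.0]
contact_force: [-0.6, 1.0, 0.7]
finger_gap: 0.565
finger_force: 0.0
```

>>> carry_out --commands '[[1,[0,0,-30],[0,0,0]],[1,[0,0,-70],[0,0,0]],[1,[0,0,-115],[0,0,0]],[1,[0,-40,-150],[0,0,0]],[1,[0,-85,-155],[0,0,0]]]'

```text
time: 12.85
tcp_pos: [0.5355, 0.2846, 0.2017]
eef_rot: [-0.081, 0.997, 0.002, 0.003]
contact_force: [0.7, -0.6, -0.2]
finger_gap: 0.978
finger_force: 0.0
```

>>> carry_out --commands '[[1,[0,-45,-20],[0,0,0]],[1,[0,-92,-30],[0,0,0]],[1,[0,-140,-40],[0,0,0]],[1,[0,-188,-50],[0,0,0]],[1,[0,-237,-55],[0,0,0]]]'

```text
time: 13.35
tcp_pos: [0.5717, 0.0469, 0.2536]
eef_rot: [-0.079, 0.997, 0.0, 0.001]
contact_force: [1.4, -0.0, -0.1]
finger_gap: 0.999
finger_force: 0.0
```

>>> carry_out --commands '[[1,[5,-49,0],[0,0,0]],[1,[10,-98,0],[0,0,0]],[1,[15,-147,0],[0,0,0]],[1,[20,-196,0],[0,0,0]],[1,[20,-245,0],[0,0,0]]]'

```text
time: 13.85
tcp_pos: [0.5898, -0.1985, 0.2529]
eef_rot: [-0.079, 0.997, 0.0, 0.0]
contact_force: [1.1, -0.8, 0.8]
finger_gap: 0.996
finger_force: 0.0
```

>>> carry_out --commands '[[1,[0,-40,0],[0,0,0]],[1,[0,-56,0],[0,0,0]],[1,[0,-56,0],[0,0,0]],[1,[0,-56,0],[0,0,0]]]'

```text
time: 14.25
tcp_pos: [0.5989, -0.2515, 0.2523]
eef_rot: [-0.078, 0.997, 0.0, -0.0]
contact_force: [-0.2, -0.9, 0.2]
finger_gap: 0.999
finger_force: 0.0
```

```bash
python3 - <<'E'
from h import *
p,im=settle_snap('wrist','w5'); pickle.dump(p,open('w5.pkl','wb')); s=manip.read_state(); print(s['tcp_pos'],s['time'],s['contact_force'],s['finger_gap'],np.round(s['qpos'],2))
E
```

```text
[ 0.59931089 -0.25005081  0.25251873] 14.4 [0.15917466 0.46280614 0.03554503] 0.9992557620550094 [-0.26  0.47  0.84  1.39 -0.35  1.43  2.3 ]
```

View pics/w5.png

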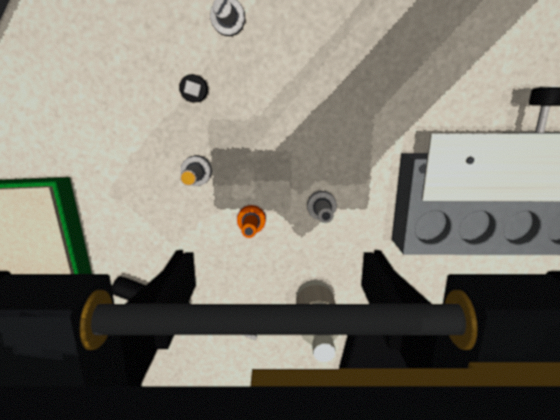

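The view shows short anvils at (321,206) and (196,170, gold top) and the third at (228,15). The orange look-alike is at (250,221), mount_a at (193,88), and the bottle at (318,320). One close crop to judge the gold-topped one.

```bash
python3 - <<'E'
from h import *
im=cv2.imread('pics/w5.png'); s=cv2.imread('pics/side0.png')
f=lambda a:cv2.resize(a,(260,260),interpolation=cv2.INTER_CUBIC)
cv2.imwrite('pics/c5.png',np.vstack([np.hstack([f(im[140:205,160:225]),f(im[0:65,195:260]),f(im[175:240,290:355])]),np.hstack([f(s[275:325,400:450]),f(s[315:365,340:390]),f(s[235:285,342:392])])]))
E
```

```text
(no output)
```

View pics/c5.png

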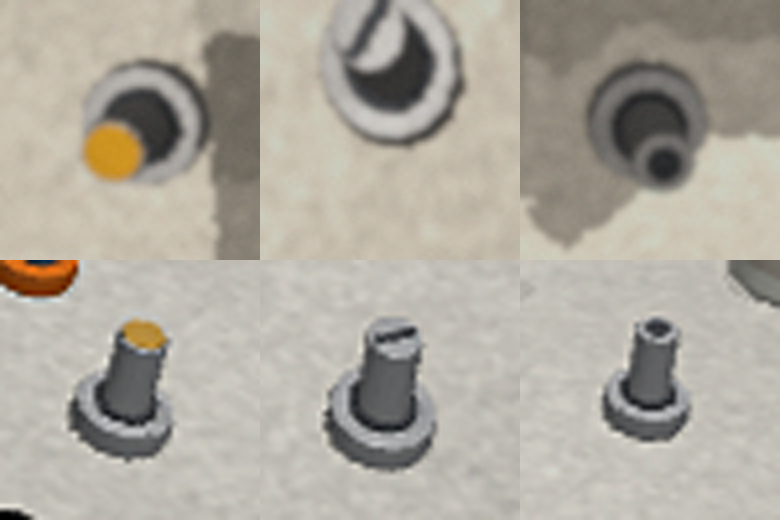

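All three have the same steel body and differ only in the top face (gold, slotted, drilled), so all three are short anvils. With 3 to 5 stated, they're the full set.

```bash
python3 - <<'E'
from h import *
p=pickle.load(open('w5.pkl','rb')); q=camera_params('side'); s=manip.read_state()
for n,f,t,sd in(('gold',(196.7,170),(188,178),(427,289)),('hole',(321.8,205.5),(325.5,215.5),(367,247)),('slot',(228,17.5),None,None)):
    F=onz(p,f,.012); print(n,'foot',F.round(4),'top', (onz(p,t,.046).round(4),'tri',tri([(p,t),(q,sd)]).round(4)) if t else '', totool(F-s['tcp_pos']).round(1))
for k in range(5):
    yw=np.radians(8.95); ex=np.array([np.cos(yw),np.sin(yw)]); ey=np.array([-ex[1],ex[0]]); print(k,(ex*.6043+ey*(-.1664+.05*k)).round(4))
E
```

```text
gold foot [ 0.6078 -0.3435  0.012 ] top (array([ 0.6099, -0.345 ,  0.046 ]), 'tri', array([ 0.6094, -0.3445,  0.0473])) [  6.5 -93.8 240.4]
hole foot [ 0.6271 -0.1919  0.012 ] top (array([ 0.6282, -0.1917,  0.046 ]), 'tri', array([ 0.6262, -0.1913,  0.05  ])) [-36.6  52.8 240.6]
slot foot [ 0.4454 -0.3258  0.012 ] top  [164.1 -50.5 240.4]
0 [ 0.6228 -0.0704]
1 [ 0.6151 -0.021 ]
2 [0.6073 0.0284]
3 [0.5995 0.0778]
4 [0.5917 0.1272]
```

>>> carry_out --commands '[[0.7,[-20,30,45],[0,0,0]],[0.7,[-37,53,90],[0,0,0]],[0.7,[-37,53,135],[0,0,0]],[0.7,[-37,53,170],[0,0,0]],[0.7,[-37,53,170],[0,0,0]]]'

```text
time: 14.9
tcp_pos: [0.6244, -0.1903, 0.0772]
eef_rot: [-0.08, 0.997, 0.002, -0.004]
contact_force: [-1.2, -0.2, 0.2]
finger_gap: 0.853
finger_force: 0.0
```

>>> carry_out --commands '[[0.7,[0,0,30],[0,0,0]],[0.7,[0,0,50],[0,0,0]],[0.7,[0,0,56],[0,0,0]],[0.7,[0,0,56],[0,0,0]],[0.7,[0,0,56],[0,0,0]]]'

```text
time: 15.4
tcp_pos: [0.6282, -0.1939, 0.0286]
eef_rot: [-0.079, 0.997, -0.0, 0.001]
contact_force: [-0.0, -1.0, 0.7]
finger_gap: 0.845
finger_force: 0.0
```

>>> carry_out --commands '[[-1,[0,0,0],[0,0,0]],[-1,[0,0,0],[0,0,0]],[-1,[0,0,0],[0,0,0]],[-1,[0,0,0],[0,0,0]],[-1,[0,0,0],[0,0,0]]]'

```text
time: 15.9
tcp_pos: [0.6271, -0.1936, 0.0265]
eef_rot: [-0.079, 0.997, 0.0, -0.0]
contact_force: [-0.2, 0.1, -0.6]
finger_gap: 0.481
finger_force: 0.0
```

>>> carry_out --commands '[[-1,[0,0,0],[0,0,0]],[-1,[0,0,0],[0,0,0]],[-1,[0,0,0],[0,0,0]],[-1,[0,0,0],[0,0,0]]]'

```text
time: 16.3
tcp_pos: [0.6271, -0.1934, 0.0264]
eef_rot: [-0.079, 0.997, 0.0, -0.0]
contact_force: [-0.0, 0.1, 0.4]
finger_gap: 0.198
finger_force: 30.0
```

>>> carry_out --commands '[[-1,[0,0,-25],[0,0,0]],[-1,[0,0,-60],[0,0,0]],[-1,[-5,40,-85],[0,0,0]],[-1,[-10,85,-85],[0,0,0]],[-1,[-15,122,-80],[0,0,0]]]'

```text
time: 16.8
tcp_pos: [0.6233, -0.0685, 0.1076]
eef_rot: [-0.079, 0.997, 0.0, 0.001]
contact_force: [0.5, 1.3, -1.9]
finger_gap: 0.197
finger_force: 30.0
```

>>> carry_out --commands '[[-1,[0,0,10],[0,0,0]],[-1,[0,0,20],[0,0,0]],[-1,[0,0,28],[0,0,0]],[-1,[0,0,28],[0,0,0]],[-1,[0,0,28],[0,0,0]]]'

```text
time: 17.3
tcp_pos: [0.6226, -0.0721, 0.0784]
eef_rot: [-0.078, 0.997, -0.0, -0.0]
contact_force: [-0.4, 0.4, -1.3]
finger_gap: 0.2
finger_force: 30.0
```

>>> carry_out --commands '[[-1,[0,1.5,3],[0,0,0]],[-1,[0,1.5,8],[0,0,0]],[-1,[0,1.5,13],[0,0,0]],[-1,[0,1.5,17],[0,0,0]],[-1,[0,1.5,17],[0,0,0]]]'

```text
time: 17.8
tcp_pos: [0.6221, -0.0692, 0.0607]
eef_rot: [-0.079, 0.997, 0.0, -0.001]
contact_force: [-0.5, -0.1, -2.0]
finger_gap: 0.197
finger_force: 30.0
```

>>> carry_out --commands '[[-1,[0,0,2],[0,0,0]],[-1,[0,0,4],[0,0,0]],[-1,[0,0,4],[0,0,0]],[-1,[0,0,4],[0,0,0]]]'

```text
time: 18.2
tcp_pos: [0.6226, -0.0693, 0.0575]
eef_rot: [-0.079, 0.997, 0.0, 0.0]
contact_force: [-0.0, 0.1, -2.5]
finger_gap: 0.198
finger_force: 30.0
```

>>> carry_out --commands '[[0,[0,0,0],[0,0,0]],[0,[0,0,0],[0,0,0]],[0,[0,0,0],[0,0,0]],[0,[0,0,-35],[0,0,0]],[0.7,[0,0,-80],[0,0,0]]]'

```text
time: 18.7
tcp_pos: [0.6212, -0.069, 0.1367]
eef_rot: [-0.079, 0.997, -0.0, -0.002]
contact_force: [0.9, 0.4, 0.1]
finger_gap: 0.517
finger_force: 0.0
```

>>> carry_out --commands '[[0.7,[25,-30,-30],[0,0,0]],[0.7,[50,-70,-55],[0,0,0]],[0.7,[75,-110,-80],[0,0,0]],[0.7,[90,-145,-110],[0,0,0]],[0.7,[90,-175,-115],[0,0,0]]]'

```text
time: 19.2
tcp_pos: [0.5601, -0.2596, 0.2566]
eef_rot: [-0.077, 0.997, -0.001, 0.002]
contact_force: [1.7, 0.2, 1.0]
finger_gap: 0.84
finger_force: 0.0
```

```bash
cat >> h.py <<'E'
def feet(p,im,prior,z=.012):
    """anvil posts: dark-ring/foot found as bright foot ellipse near each prior (world xy)"""
    out=[]
    g=gray(im)
    for X in prior:
        u,v=proj(p,[X[0],X[1],z]).astype(int); r=34
        u0,v0=max(u-r,0),max(v-r,0); c=cv2.resize(g[v0:v+r,u0:u+r],None,fx=4,fy=4,interpolation=cv2.INTER_CUBIC)
        h=cv2.HoughCircles(c,cv2.HOUGH_GRADIENT,1.5,300,param1=80,param2=20,minRadius=48,maxRadius=80)
        if h is None: out.append(None); continue
        uv=h[0][0][:2]/4+[u0,v0]; out.append((uv.round(1),(h[0][0][2]/4).round(1),onz(p,uv,z).round(4)))
    return out
E
python3 - <<'E'
from h import *
p,im=settle_snap('wrist','w6'); pickle.dump(p,open('w6.pkl','wb')); s=manip.read_state(); print(s['tcp_pos'],s['time'],s['finger_gap'],np.round(s['qpos'],2))
pr=[(.6078,-.3435),(.4454,-.3258)]
print(*feet(p,im,pr),[proj(p,[*a,.012]) for a in pr],sep='\n')
E
```

```text
[ 0.56042563 -0.2591668   0.25337683] 19.35 0.8471952063043334 [-0.31  0.4   0.9   1.49 -0.31  1.4   2.32]
(array([204.6, 203.3]), np.float32(15.3), array([ 0.6082, -0.3446,  0.012 ]))
(array([235.3,  61.1]), np.float32(16.9), array([ 0.4455, -0.3257,  0.012 ]))
[array([205.49464919, 203.13497472]), array([235.2122497 ,  60.90672022])]
```

View pics/w6.png

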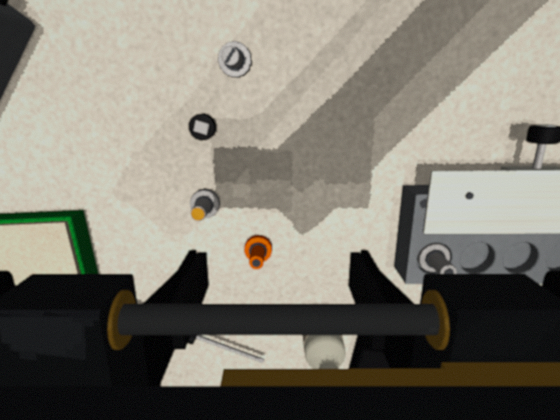

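The first anvil is seated at (437,258). The gold-topped one is still at (205,203) and the slotted one at (235,61). Next I'll pick the gold-topped one.

>>> carry_out --commands '[[0.6,[-10,-30,45],[0,0,5]],[0.6,[-25,-65,90],[0,0,10]],[0.6,[-34,-91,135],[0,0,15]],[0.6,[-34,-91,170],[0,0,15]],[0.6,[-34,-91,170],[0,0,15]]]'

```text
time: 19.85
tcp_pos: [0.6059, -0.3383, 0.0744]
eef_rot: [0.052, 0.999, 0.002, -0.005]
contact_force: [-0.4, 1.3, 0.0]
finger_gap: 0.802
finger_force: 0.0
```

>>> carry_out --commands '[[0.6,[0,0,0],[0,0,0]],[0.6,[0,0,0],[0,0,0]]]'

```text
time: 20.05
tcp_pos: [0.6103, -0.3403, 0.0853]
eef_rot: [0.051, 0.999, -0.0, 0.002]
contact_force: [-0.4, -0.2, 0.3]
finger_gap: 0.798
finger_force: 0.0
```

>>> carry_out --commands '[[0.6,[1,-4,20],[0,0,0]],[0.6,[1,-4,45],[0,0,0]],[0.6,[1,-4,58],[0,0,0]],[0.6,[1,-4,58],[0,0,0]],[0.6,[1,-4,58],[0,0,0]]]'

```text
time: 20.55
tcp_pos: [0.6084, -0.3446, 0.0263]
eef_rot: [0.052, 0.999, -0.0, 0.001]
contact_force: [1.0, 1.0, 0.5]
finger_gap: 0.798
finger_force: 0.0
```

>>> carry_out --commands '[[-1,[0,0,0],[0,0,0]],[-1,[0,0,0],[0,0,0]],[-1,[0,0,0],[0,0,0]],[-1,[0,0,0],[0,0,0]],[-1,[0,0,0],[0,0,0]]]'

```text
time: 21.05
tcp_pos: [0.6076, -0.3446, 0.0245]
eef_rot: [0.052, 0.999, 0.0, 0.0]
contact_force: [0.5, 0.6, 0.1]
finger_gap: 0.431
finger_force: 0.0
```

>>> carry_out --commands '[[-1,[0,0,0],[0,0,0]],[-1,[0,0,0],[0,0,0]],[-1,[0,0,0],[0,0,0]],[-1,[0,0,0],[0,0,0]]]'

```text
time: 21.45
tcp_pos: [0.6075, -0.3447, 0.0244]
eef_rot: [0.052, 0.999, -0.0, -0.0]
contact_force: [0.9, -0.5, -0.4]
finger_gap: 0.197
finger_force: 30.0
```

>>> carry_out --commands '[[-1,[0,0,-30],[0,0,0]],[-1,[0,0,-75],[0,0,0]],[-1,[0,0,-115],[0,0,0]],[-1,[5,40,-130],[0,0,0]],[-1,[9,88,-130],[0,0,0]]]'

```text
time: 21.95
tcp_pos: [0.6076, -0.2587, 0.1575]
eef_rot: [0.055, 0.999, -0.001, 0.002]
contact_force: [0.5, 0.6, -1.8]
finger_gap: 0.194
finger_force: 30.0
```

>>> carry_out --commands '[[-1,[5,48,0],[0,0,0]],[-1,[10,97,0],[0,0,0]],[-1,[15,146,0],[0,0,0]],[-1,[20,195,0],[0,0,0]],[-1,[25,240,0],[0,0,0]]]'

```text
time: 22.45
tcp_pos: [0.6075, -0.0121, 0.1543]
eef_rot: [0.052, 0.999, 0.0, -0.0]
contact_force: [1.0, 0.1, -2.0]
finger_gap: 0.199
finger_force: 30.0
```

>>> carry_out --commands '[[-1,[2,20,10],[0,0,0]],[-1,[4,43,20],[0,0,0]],[-1,[4,43,40],[0,0,0]],[-1,[4,43,60],[0,0,0]],[-1,[4,43,60],[0,0,0]]]'

```text
time: 22.95
tcp_pos: [0.6066, 0.0281, 0.0918]
eef_rot: [0.052, 0.999, -0.001, -0.002]
contact_force: [0.0, 0.6, -2.1]
finger_gap: 0.199
finger_force: 30.0
```

>>> carry_out --commands '[[-1,[0,0,0],[0,0,0]],[-1,[0,0,0],[0,0,0]],[-1,[0,0,0],[0,0,0]]]'

```text
time: 23.25
tcp_pos: [0.609, 0.0281, 0.0955]
eef_rot: [0.052, 0.999, 0.0, 0.001]
contact_force: [0.5, -0.7, -1.9]
finger_gap: 0.196
finger_force: 30.0
```

>>> carry_out --commands '[[-1,[1.5,0,8],[0,0,0]],[-1,[1.5,0,16],[0,0,0]],[-1,[1.5,0,24],[0,0,0]],[-1,[1.5,0,30],[0,0,0]],[-1,[1.5,0,36],[0,0,0]]]'

```text
time: 23.75
tcp_pos: [0.6068, 0.0285, 0.0577]
eef_rot: [0.052, 0.999, -0.0, -0.0]
contact_force: [-0.5, -0.1, -1.6]
finger_gap: 0.197
finger_force: 30.0
```

>>> carry_out --commands '[[-1,[0,0,2],[0,0,0]],[-1,[0,0,4],[0,0,0]],[-1,[0,0,4.5],[0,0,0]],[-1,[0,0,4.5],[0,0,0]]]'

```text
time: 24.15
tcp_pos: [0.6068, 0.0284, 0.0553]
eef_rot: [0.052, 0.999, 0.001, -0.0]
contact_force: [-8.1, 0.1, 14.2]
finger_gap: 0.196
finger_force: 30.0
```

>>> carry_out --commands '[[0,[0,0,-1],[0,0,0]],[0,[0,0,-1],[0,0,0]],[0,[0,0,-1],[0,0,0]],[0,[0,0,-35],[0,0,0]],[0.6,[0,0,-80],[0,0,0]]]'

```text
time: 24.65
tcp_pos: [0.6056, 0.0285, 0.1331]
eef_rot: [0.052, 0.999, -0.001, -0.002]
contact_force: [1.5, 0.5, 1.4]
finger_gap: 0.516
finger_force: 0.0
```

>>> carry_out --commands '[[0.6,[0,-20,-45],[0,0,0]],[0.6,[10,-55,-75],[0,0,0]],[0.6,[15,-100,-95],[0,0,0]],[0.6,[20,-145,-110],[0,0,0]],[0.6,[25,-190,-115],[0,0,0]]]'

```text
time: 25.15
tcp_pos: [0.5623, -0.1597, 0.2508]
eef_rot: [0.052, 0.999, 0.0, 0.001]
contact_force: [0.9, 0.5, 0.4]
finger_gap: 0.795
finger_force: 0.0
```

>>> carry_out --commands '[[0.6,[7,-40,0],[0,0,0]],[0.6,[15,-80,0],[0,0,0]],[0.6,[22,-104,0],[0,0,0]],[0.6,[22,-104,0],[0,0,0]]]'

```text
time: 25.55
tcp_pos: [0.5271, -0.2636, 0.2493]
eef_rot: [0.056, 0.998, -0.001, 0.0]
contact_force: [-1.3, 0.4, -0.0]
finger_gap: 0.797
finger_force: 0.0
```

```bash
python3 - <<'E'
from h import *
p,im=settle_snap('wrist','w7'); pickle.dump(p,open('w7.pkl','wb')); s=manip.read_state(); print(s['tcp_pos'],s['eef_rot'].round(3),s['time'],s['finger_gap'],np.round(s['qpos'],2))
pr=[(.4454,-.3258)]
print(feet(p,im,pr),[proj(p,[*a,.012]) for a in pr])
t=camera('top'); cv2.imwrite('pics/t7.png',cv2.resize(t[140:290,100:440,::-1],None,fx=2.3,fy=2.3))
E
```

```text
[ 0.53004406 -0.25816886  0.24876872] [0.052 0.999 0.    0.   ] 25.7 0.7986246211056696 [-0.42  0.36  1.03  1.57 -0.32  1.38  2.1 ]
[(array([207.2, 106.2]), np.float32(18.2), array([ 0.4444, -0.3273,  0.012 ]))] [array([208.74479994, 107.01258675])]
```

View pics/t7.png

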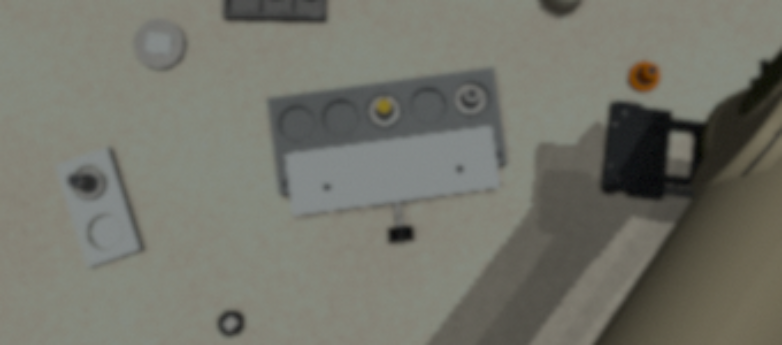

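The top view shows the tall anvil in the far cup at (87,182), short anvils in bores at (384,108) and (470,97), and the orange one untouched at (644,76). The last anvil is confirmed at (0.445, −0.327).

>>> carry_out --commands '[[0.6,[25,-25,45],[0,0,5]],[0.6,[50,-50,90],[0,0,10]],[0.6,[78,-77,135],[0,0,10]],[0.6,[78,-77,165],[0,0,10]],[0.6,[78,-77,165],[0,0,10]]]'

```text
time: 26.25
tcp_pos: [0.4401, -0.3258, 0.0793]
eef_rot: [0.14, 0.99, 0.001, -0.004]
contact_force: [-0.0, 0.6, 0.5]
finger_gap: 0.8
finger_force: 0.0
```

>>> carry_out --commands '[[0.6,[0,0,0],[0,0,0]],[0.6,[0,0,0],[0,0,0]]]'

```text
time: 26.45
tcp_pos: [0.4463, -0.3271, 0.0858]
eef_rot: [0.138, 0.99, -0.0, 0.001]
contact_force: [0.4, 0.1, 0.5]
finger_gap: 0.8
finger_force: 0.0
```

```bash
python3 - <<'E'
from h import *
s=manip.read_state(); print(s['tcp_pos'],s['eef_rot'].round(3),np.round(s['qpos'],2),totool(np.array([.4448,-.3265,.026])-s['tcp_pos']).round(1))
E
```

```text
[ 0.44630673 -0.32708723  0.08579562] [ 0.138  0.99  -0.     0.001] [-0.25  0.46  0.99  1.86 -0.44  1.06  2.21] [ 1.8  0.2 59.8]
```

>>> carry_out --commands '[[0.6,[1,0,20],[0,0,0]],[0.6,[1,0,45],[0,0,0]],[0.6,[1,0,59],[0,0,0]],[0.6,[1,0,59],[0,0,0]],[0.6,[1,0,59],[0,0,0]]]'

```text
time: 26.95
tcp_pos: [0.4439, -0.3274, 0.0261]
eef_rot: [0.139, 0.99, -0.0, 0.001]
contact_force: [-0.6, 0.4, 0.4]
finger_gap: 0.798
finger_force: 0.0
```

>>> carry_out --commands '[[-1,[0,0,0],[0,0,0]],[-1,[0,0,0],[0,0,0]],[-1,[0,0,0],[0,0,0]],[-1,[0,0,0],[0,0,0]],[-1,[0,0,0],[0,0,0]]]'

```text
time: 27.45
tcp_pos: [0.443, -0.3272, 0.0251]
eef_rot: [0.139, 0.99, 0.0, 0.0]
contact_force: [0.0, 0.3, -0.1]
finger_gap: 0.432
finger_force: 0.0
```

>>> carry_out --commands '[[-1,[0,0,0],[0,0,0]],[-1,[0,0,0],[0,0,0]],[-1,[0,0,0],[0,0,0]],[-1,[0,0,0],[0,0,0]]]'

```text
time: 27.85
tcp_pos: [0.443, -0.3272, 0.0249]
eef_rot: [0.139, 0.99, 0.0, -0.0]
contact_force: [0.5, -0.0, 0.0]
finger_gap: 0.195
finger_force: 30.0
```

>>> carry_out --commands '[[-1,[0,0,-30],[0,0,0]],[-1,[0,0,-75],[0,0,0]],[-1,[0,15,-115],[0,0,0]],[-1,[0,55,-130],[0,0,0]],[-1,[-2,100,-130],[0,0,0]]]'

```text
time: 28.35
tcp_pos: [0.473, -0.2325, 0.1572]
eef_rot: [0.141, 0.99, -0.0, 0.002]
contact_force: [0.9, 0.5, -1.8]
finger_gap: 0.2
finger_force: 30.0
```

>>> carry_out --commands '[[-1,[-2,48,0],[0,0,0]],[-1,[-4,96,0],[0,0,0]],[-1,[-6,144,0],[0,0,0]],[-1,[-8,192,0],[0,0,0]],[-1,[-10,240,0],[0,0,0]]]'

```text
time: 28.85
tcp_pos: [0.5483, -0.0015, 0.1549]
eef_rot: [0.139, 0.99, 0.0, -0.0]
contact_force: [0.2, 0.1, -1.5]
finger_gap: 0.198
finger_force: 30.0
```

>>> carry_out --commands '[[-1,[-1,45,0],[0,0,-8]],[-1,[-2,90,0],[0,0,-16]],[-1,[-4,137,0],[0,0,-24]],[-1,[-4,137,0],[0,0,-25]],[-1,[-4,137,0],[0,0,-25]]]'

```text
time: 29.35
tcp_pos: [0.5895, 0.1278, 0.1544]
eef_rot: [-0.08, 0.997, -0.0, -0.0]
contact_force: [-0.3, -0.5, -1.6]
finger_gap: 0.194
finger_force: 30.0
```

```bash
python3 - <<'E'
from h import *
settle_snap('wrist','w8')
s=manip.read_state(); print(s['tcp_pos'],s['eef_rot'].round(3),np.round(s['qpos'],2),totool(np.array([.5912,.1287,.056])-s['tcp_pos']).round(1),s['finger_gap'])
E
```

```text
[0.58953213 0.12525291 0.1549799 ] [-0.077  0.997 -0.    -0.   ] [-0.95  0.44  0.85  1.66 -0.35  1.21  1.71] [-2.2  3.2 99. ] 0.19780698698882027
```

>>> carry_out --commands '[[-1,[-1,1.5,25],[0,0,0]],[-1,[-1,1.5,50],[0,0,0]],[-1,[-1,1.5,72],[0,0,0]],[-1,[-1,1.5,80],[0,0,0]],[-1,[-1,1.5,80],[0,0,0]]]'

```text
time: 30.0
tcp_pos: [0.5899, 0.1276, 0.0744]
eef_rot: [-0.078, 0.997, -0.0, -0.001]
contact_force: [-0.1, 0.1, -1.0]
finger_gap: 0.201
finger_force: 30.0
```

>>> carry_out --commands '[[-1,[0,0,0],[0,0,0]],[-1,[0,0,0],[0,0,0]]]'

```text
time: 30.2
tcp_pos: [0.5912, 0.1285, 0.0763]
eef_rot: [-0.078, 0.997, 0.0, 0.001]
contact_force: [-0.2, -0.5, -1.3]
finger_gap: 0.195
finger_force: 30.0
```

>>> carry_out --commands '[[-1,[0.5,-1.2,4],[0,0,0]],[-1,[0.5,-1.2,8],[0,0,0]],[-1,[0.5,-1.2,12],[0,0,0]],[-1,[0.5,-1.2,16],[0,0,0]],[-1,[0.5,-1.2,16],[0,0,0]]]'

```text
time: 30.7
tcp_pos: [0.5897, 0.1273, 0.0582]
eef_rot: [-0.079, 0.997, -0.0, -0.001]
contact_force: [-0.4, -0.5, -2.7]
finger_gap: 0.196
finger_force: 30.0
```

>>> carry_out --commands '[[-1,[0,0,2],[0,0,0]],[-1,[0,0,4],[0,0,0]],[-1,[0,0,4],[0,0,0]],[-1,[0,0,4],[0,0,0]]]'

```text
time: 31.1
tcp_pos: [0.5904, 0.1274, 0.0559]
eef_rot: [-0.079, 0.997, 0.0, 0.0]
contact_force: [-3.6, -0.4, 9.2]
finger_gap: 0.198
finger_force: 30.0
```

Seated. Release, rise, and look over the rack and stand before locking.

>>> carry_out --commands '[[0,[0,0,-1],[0,0,0]],[0,[0,0,-1],[0,0,0]],[0,[0,0,-1],[0,0,0]],[0,[0,0,-35],[0,0,0]],[0.6,[0,0,-80],[0,0,0]]]'

```text
time: 31.6
tcp_pos: [0.5887, 0.1271, 0.134]
eef_rot: [-0.079, 0.997, -0.001, -0.002]
contact_force: [0.4, 0.5, 0.7]
finger_gap: 0.518
finger_force: 0.0
```

>>> carry_out --commands '[[0.6,[0,0,-40],[0,0,0]],[0.6,[-10,-30,-80],[0,0,0]],[0.6,[-20,-50,-85],[0,0,0]],[0.6,[-20,-50,-85],[0,0,0]],[0.6,[-20,-50,-85],[0,0,0]]]'

```text
time: 32.1
tcp_pos: [0.6176, 0.0808, 0.2196]
eef_rot: [-0.078, 0.997, 0.0, -0.0]
contact_force: [-0.4, -0.2, -0.4]
finger_gap: 0.791
finger_force: 0.0
```

```bash
python3 - <<'E'
from h import *
p,im=settle_snap('wrist','w9'); pickle.dump(p,open('w9.pkl','wb')); s=manip.read_state(); print(s['tcp_pos'],s['eef_rot'].round(3),s['time'])
S=camera('side')[:,:,::-1]; cv2.imwrite('pics/v9.png',np.vstack([cv2.resize(im[0:260],(646,300)),cv2.resize(S[150:290,140:440],(643,300))[:, :].copy() if 0 else cv2.resize(S[150:290,140:440],(646,300))]))
kw,st=blob(gray(im)<45,(195,0,300,60)); print(kw,st,onz(p,kw,.04))
E
```

```text
[0.61708524 0.08225254 0.21907966] [-0.079  0.997  0.    -0.001] 32.25
[218.2380301   10.90697674] [202   0  34  25 731] [0.46983673 0.0073588  0.04      ]
```

View pics/v9.png

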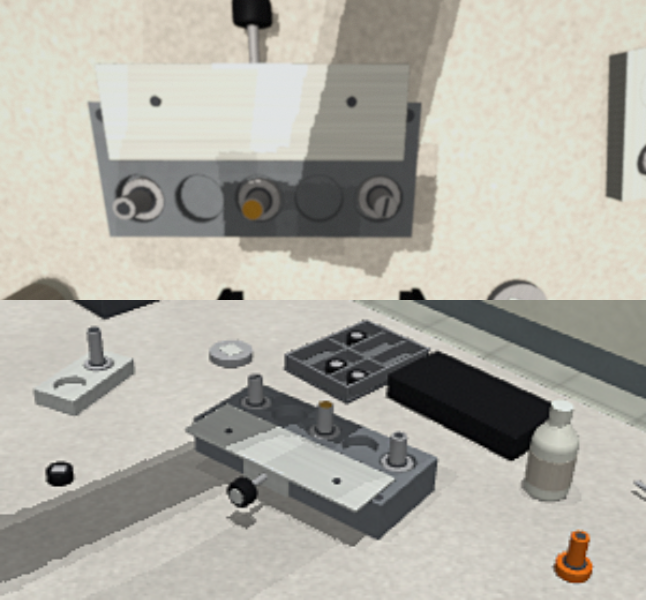

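All three short anvils stand seated and the tall one is in the far cup. The knob is still out at about (0.470, 0.007), so I'll pinch it and push it home.

>>> carry_out --commands '[[1,[45,-15,0],[0,0,0]],[1,[90,-30,0],[0,0,0]],[1,[135,-45,20],[0,0,0]],[1,[157,-52,60],[0,0,0]],[1,[157,-52,100],[0,0,0]]]'

```text
time: 32.8
tcp_pos: [0.4686, 0.0055, 0.1195]
eef_rot: [-0.079, 0.997, 0.004, 0.001]
contact_force: [1.3, 2.1, -0.5]
finger_gap: 0.992
finger_force: 0.0
```

>>> carry_out --commands '[[1,[0,0,10],[0,0,0]],[1,[0,0,10],[0,0,0]],[1,[0,0,10],[0,0,0]]]'

```text
time: 33.1
tcp_pos: [0.472, 0.0052, 0.1112]
eef_rot: [-0.079, 0.997, -0.001, 0.0]
contact_force: [0.2, -0.4, 0.9]
finger_gap: 0.998
finger_force: 0.0
```

>>> carry_out --commands '[[1,[1,1.5,35],[0,0,0]],[1,[1,1.5,65],[0,0,0]],[1,[1,1.5,79],[0,0,0]],[0,[1,1.5,79],[0,0,0]],[-1,[1,1.5,79],[0,0,0]]]' --newtons 50

```text
time: 33.6
tcp_pos: [0.4709, 0.0065, 0.0323]
eef_rot: [-0.079, 0.997, -0.0, 0.001]
contact_force: [-1.1, -0.5, 1.0]
finger_gap: 0.893
finger_force: 0.0
```

>>> carry_out --commands '[[-1,[0,0,0],[0,0,0]],[-1,[0,0,0],[0,0,0]],[-1,[0,0,0],[0,0,0]],[-1,[0,0,0],[0,0,0]],[-1,[0,0,0],[0,0,0]]]'

```text
time: 34.1
tcp_pos: [0.4697, 0.0066, 0.0311]
eef_rot: [-0.079, 0.997, 0.0, 0.0]
contact_force: [-0.8, 0.1, -0.4]
finger_gap: 0.448
finger_force: 0.0
```

>>> carry_out --commands '[[-1,[0,0,0],[0,0,0]],[-1,[0,0,0],[0,0,0]],[-1,[0,0,0],[0,0,0]]]'

```text
time: 34.4
tcp_pos: [0.4696, 0.0062, 0.031]
eef_rot: [-0.078, 0.997, -0.0, 0.0]
contact_force: [0.0, -1.1, 0.4]
finger_gap: 0.336
finger_force: 50.0
```

>>> carry_out --commands '[[-1,[-3,0,0],[0,0,0]],[-1,[-6,0,0],[0,0,0]],[-1,[-9,0,0],[0,0,0]],[-1,[-12,0,0],[0,0,0]],[-1,[-15,0,0],[0,0,0]]]'

```text
time: 34.9
tcp_pos: [0.4851, 0.0087, 0.031]
eef_rot: [-0.078, 0.997, -0.0, 0.001]
contact_force: [3.3, -1.8, -2.4]
finger_gap: 0.33
finger_force: 50.0
```

>>> carry_out --commands '[[-1,[-3,0,0],[0,0,0]],[-1,[-6,0,0],[0,0,0]],[-1,[-7,0,0],[0,0,0]],[-1,[-7,0,0],[0,0,0]],[-1,[-7,0,0],[0,0,0]]]'

```text
time: 35.4
tcp_pos: [0.4895, 0.0094, 0.0309]
eef_rot: [-0.078, 0.997, 0.0, -0.002]
contact_force: [-10.8, -3.1, 15.5]
finger_gap: 0.329
finger_force: 50.0
```

>>> carry_out --commands '[[0.5,[-7,0,0],[0,0,0]],[0.5,[0,0,0],[0,0,0]],[1,[0,0,0],[0,0,0]],[1,[0,0,0],[0,0,0]],[1,[0,0,0],[0,0,0]]]'

```text
time: 35.9
tcp_pos: [0.4912, 0.0101, 0.031]
eef_rot: [-0.079, 0.997, 0.0, 0.0]
contact_force: [0.0, -0.3, -0.7]
finger_gap: 0.7
finger_force: 0.0
```

>>> carry_out --commands '[[1,[0,0,-30],[0,0,0]],[1,[0,0,-75],[0,0,0]],[1,[-10,0,-120],[0,0,0]],[1,[-45,20,-165],[0,0,0]],[1,[-90,40,-190],[0,0,0]]]'

```text
time: 36.4
tcp_pos: [0.5642, 0.0567, 0.2171]
eef_rot: [-0.078, 0.997, 0.002, 0.002]
contact_force: [1.3, -0.0, 0.6]
finger_gap: 0.995
finger_force: 0.0
```

>>> carry_out --commands '[[1,[-40,20,0],[0,0,0]],[1,[-40,20,0],[0,0,0]],[1,[-40,20,0],[0,0,0]]]'

```text
time: 36.7
tcp_pos: [0.5997, 0.0825, 0.2124]
eef_rot: [-0.079, 0.997, -0.001, -0.001]
contact_force: [0.1, -0.9, -0.8]
finger_gap: 0.997
finger_force: 0.0
```

```bash
python3 - <<'E'
from h import *
p,im=settle_snap('wrist','w10'); s=manip.read_state(); print(s['tcp_pos'],s['time'],s['contact_force'])
T=camera('top')[:,:,::-1]
cv2.imwrite('pics/v10.png',np.vstack([cv2.resize(im[0:260],(646,300)),cv2.resize(T[140:290,100:440],(646,285))]))
g=gray(im); kw,st=blob(g<45,(150,0,330,120)); print(kw,st,onz(p,kw,.04))
E
```

```text
[0.59895427 0.08117972 0.21363955] 36.85 [ 0.86166664 -0.33802617  1.00437245]
[217.10806916  57.4351585 ] [201  46  33  24 694] [0.48897345 0.01049499 0.04      ]
```

View pics/v10.png

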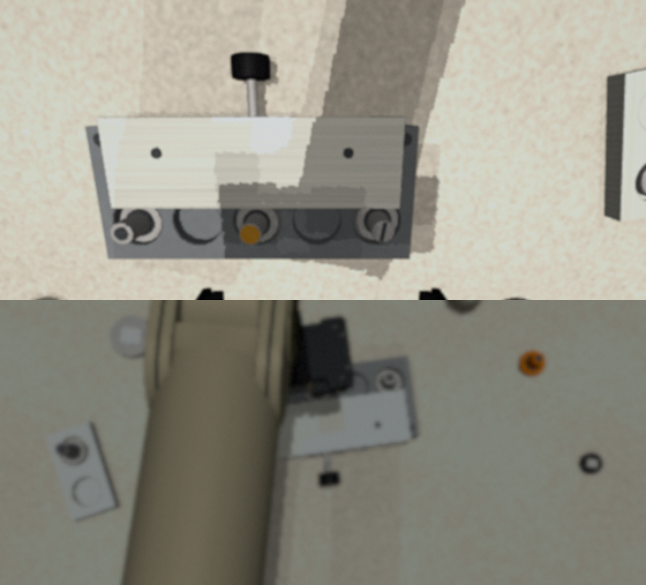

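The bar now covers the rims of the feet and the right-hand bench is clear of grey anvils. One number to confirm the bar is fully home.

```bash
python3 - <<'E'
from h import *
p=camera_params('wrist'); g=gray(cv2.imread('pics/w10.png'))
c,d=fitl([onz(p,e,.0495) for e in edge(g,list(range(100,110))+list(range(155,170)),170,190,-1)])
ex=np.array([np.cos(np.radians(8.95)),np.sin(np.radians(8.95))]); print(c@ex,'(out was .5720)',np.degrees(np.arctan2(d[1],d[0])))
b,_=fitl([onz(p,e,.045) for e in edge(g,range(105,190),215,235,1)]); print('back edge',b@ex,'(was .6378)')
E
```

```text
0.5925114266361259 (out was .5720) -80.66386
back edge 0.6381258218745955 (was .6378)
```

The bar moved 20 mm and is fully home, so I'm handing in.

```bash
python3 -c "
from workcell import manip
print(manip.job_done())"
```

```text
the job is handed in; nothing more can be done
None
```

The changeover is done and handed in: the tall anvil is in the issue stand's far bore, the three short anvils are seated in the rack, and the knob is pushed fully home; the specimens, test block, bottle and orange look-alike were never handled.

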